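# Clear the repaired die and load the next slug

### The job

The small coining die has just come back from laser repair and still holds its first formed bracket: draw the bracket straight up out of the cavity, keeping it upright, and set it down gently, standing on its base, in the shallow steel tray. Then take the slug whose outline matches the cavity, lower it in without dropping it and leave it fully seated, flat on the cavity floor; do not disturb the other two slugs.

Things in the scene. Friction and masses are not known exactly. Their poses are not given: they have to be found in the camera images.
- die: Fixed dark steel block, 150 (x) x 130 (y) x 45 mm high. Origin: centre of its underside, on the bench; z up. In the centre of its top is an open cavity, 8 mm deep, 70 (x) x 48 (y) mm; its walls slope outwards in the upper 4 mm to a mouth of 76 x 54 mm. Two bright guide pillars, 16 mm diameter, rise 40 mm above the top at (+60, +50) and (-60, -50) mm from the centre.
- cavity_floor (a point): Centre of the cavity's flat floor, 37 mm above the bench and 8 mm below the die's top face; axes as the die's.
- bracket: Loose formed aluminium bracket, 0.11 kg, at first in the cavity, axes as the die's. Base 66 (x) x 44 (y) x 8 mm, its top then flush with the die's face; from its middle rises a round-topped lug to lift it by, 36 mm wide (x), 14 mm thick (y), with a dark disc on each face, its top 40 mm above the base's underside (full width up to 22 mm). Origin: centre of the base's underside, z up.
- slug: The matching slug: loose plain aluminium block 66 (x) x 44 (y) x 18 mm thick, 0.14 kg, lying flat on the bench among two others, at any yaw. Origin: centre of its underside. Its long side goes along the die's x (either way round); seated, its underside is on the cavity floor and 10 mm of it stand proud of the die's face.
- square_slug: A wrong slug, to be left alone: aluminium block 52 x 52 x 18 mm, lying flat on the bench. Origin: centre of its underside.
- round_slug: A wrong slug, to be left alone: aluminium disc 54 mm in diameter, 18 mm thick, lying flat on the bench. Origin: centre of its underside.
- tray: Fixed open shallow tray of bare steel, 190 (x) x 150 (y) x 25 mm high, walls and floor 4 mm thick (inside 182 x 142 mm). Origin: centre of its underside, on the bench; it starts empty.
Not all that is in view belongs to the job. Leave any pink or yellow look-alike of the slug alone. What is shaped like the bracket but purple is not meant.

How it is judged:
By the outcome, as a careful person would: the job done as asked, in the order asked, and still so for the second after the job is handed in, with the robot touching nothing.
It also fails if it takes over 70 s, if anything falls off the work surface, if the arm or the gripper's body presses on something with over 40 N, if the wrist force passes 120 N, or if a joint passes its speed limit or range.

### The arm

A 6-joint arm with a two-finger parallel gripper is mounted at the origin on the work surface. World frame = base frame: x ahead of the robot, y to its left, z up, the work surface at z = 0. Lengths are in m, angles in rad, forces in N, time in s.
With the tool pointing down it reaches from about 0.325 to 0.775 m from the base axis. Payload 5.5 kg.
Tool frame: the origin (TCP) lies between the finger pads; the fingertips stand 8 mm ahead of it and the grasp point (between the pads) lies 11 mm behind it (tcp_to_tips is the distance from the TCP to the fingertips, in m); z points along the fingers, y is the line along which they close (so a half turn about z gives the same grasp; the last joint's range is limited). The gripper opens to 88 mm and grips with 3 to 60 N. Pads are 20 mm wide; open, the fingers measure 115 mm over their backs; the gripper's body (75 mm by 178 mm) begins 61 mm behind the grasp point.
Start: joints at [1.051, 0.091, 1.231, -0, 1.82, -0.057], TCP at [0.268, 0.537, 0.231] pointing down, gripper open.
Joint ranges: [-2.87, 2.87], [-0.86, 2.18], [0.17, 2.46], [-1.51, 4.65], [0.06, 2.69], [-2.65, 2.65]. Speed limits (rad/s): [2.57, 2.57, 3.01, 3.14, 3.14, 3.14].

### API

Orientations are given as a unit quaternion [w, x, y, z].
In Python, from bench import * gives the robot as it stands. Calls block until the motion is done:
- move_to(position, orientation): joint-space move of the TCP to a pose.
- move_l(position, speed=0.15, orientation=None): straight line of the TCP; orientation=None keeps the orientation; speed is the mean speed in m/s.
- movej(angles): joint-space move.
- gripper_open() and close(): open the fingers fully, or close them until they stop; the grip force is fixed at half the most.
- hold(seconds).
- inverse_kinematics(position, orientation): joint angles nearest the present ones, or None.
- state(): the state.
- get_image(name): name is "scene" or "top" or "wrist"; returns a dict with "frame" (384x512x3 uint8, blue, green, red), "depth" (384x512 float32, m along the optical axis (not along the pixel's ray), 0 where there is no reading), "camera_matrix" (3x3 intrinsics, pixels), "view" (4x4, takes a point from world to camera coordinates). Camera axes: x right, y up, looking along -z (the intrinsics and any distortion apply to the point x, -y, -z); pixel columns grow to the right and rows downward; lengths in m; the calibration is good to about 2 mm. A picture is of the moment at which its call begins.
A pose or a line that the arm cannot do raises IKError and nothing moves.
- job_done(): hands the job in; it is judged then, once.
The state is a dict: "time": time; "joint_pos": joint angles; "dq": joint speeds; "joint_torque": joint torques, N m; "ee_pos": TCP position; "ee_rot": TCP orientation; "ft_force": force on the tool from outside, world axes, zero at the start; "moment": the same for the moment, N m; "finger_gap": finger opening in m; "finger_force": force on a finger pad.
Only numpy, scipy, OpenCV 4.12 (cv2) and the standard library are available. Lean on these libraries where they do the work, as an engineer would, in place of code of your own. Each camera call takes 0.05 s, during which the arm holds its last target. There are 200 camera calls.

## Working session

There is one attempt and no reset: what is moved stays moved. The work goes in short steps, each a Python script; the robot and the scene stay as the last script left them, time stands still between calls to the robot, and variables do not carry over. Pictures are saved under pics/ and viewed, at most 10 in all, crops included, and the job is handed in when it is done.

```bash
mkdir -p pics; cat > h.py <<'E'
from bench import *
import numpy as np, cv2
def snap(n):
    d=get_image(n); d={k:np.array(v) for k,v in d.items()}
    np.savez(f'{n}.npz',**d); return d
def cloud(d):
    z=d['depth']; K=d['camera_matrix']; v,u=np.indices(z.shape)
    p=np.stack([(u-K[0,2])/K[0,0]*z,-(v-K[1,2])/K[1,1]*z,-z,np.ones_like(z)],-1)
    w=(p@np.linalg.inv(d['view']).T)[...,:3]; w[z==0]=np.nan; return w
def down(yaw): # tool z down; tool y axis at angle yaw (world)
    from scipy.spatial.transform import Rotation as R
    y=np.array([np.cos(yaw),np.sin(yaw),0]); z=np.array([0,0,-1.]); x=np.cross(y,z)
    q=R.from_matrix(np.stack([x,y,z],1)).as_quat(); return [float(a) for a in (q[3],q[0],q[1],q[2])]
E
python3 - <<'E'
from h import *
a=snap('top');b=snap('scene')
print(state()); print(a['camera_matrix'],a['view'])
cv2.imwrite('pics/top.png',cv2.resize(a['frame'],(800,600))); cv2.imwrite('pics/scene.png',cv2.resize(b['frame'],(800,600)))
E
```

```text
{'time': 0.1, 'joint_pos': array([ 1.05128832e+00,  9.17957819e-02,  1.23175522e+00, -1.76394844e-05,
        1.81985126e+00, -5.67102854e-02]), 'dq': array([ 0.00038877, -0.00188065, -0.0012687 , -0.00039711, -0.00026848,
        0.00183984]), 'joint_torque': array([ 2.84362090e-03, -4.47852445e+01, -4.07573926e+01,  6.98943017e-02,
        2.83469155e-02, -9.09046867e-05]), 'ee_pos': array([0.26775129, 0.53664542, 0.22961845]), 'ee_rot': array([-2.48892626e-04,  2.29341340e-01,  9.73345638e-01, -8.69936374e-04]), 'ft_force': array([ 0.10032042, -0.93839974,  0.25639916]), 'moment': array([-0.00446531,  0.02154416,  0.00625358]), 'finger_force': 0.0, 'finger_gap': 0.08782801127596483}
[[397.69387905   0.         260.2255471 ]
 [  0.         397.69387905 186.27928493]
 [  0.           0.           1.        ]] [[ 0.01248607 -0.99991039  0.00482733 -0.00539275]
 [ 0.99328151  0.01295846  0.11499533 -0.49419474]
 [-0.11504758  0.00335906  0.9933543  -0.87227269]
 [ 0.          0.          0.          1.        ]]
```

View pics/top.png

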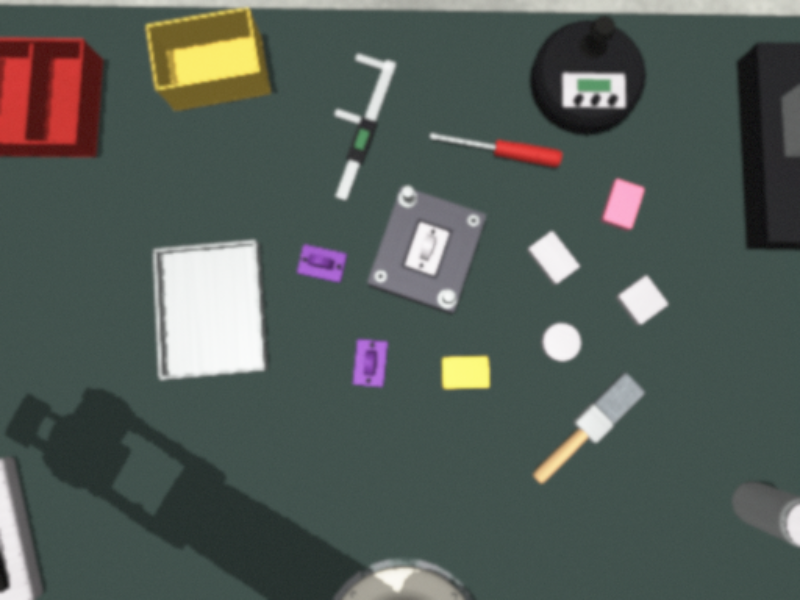

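View pics/scene.png

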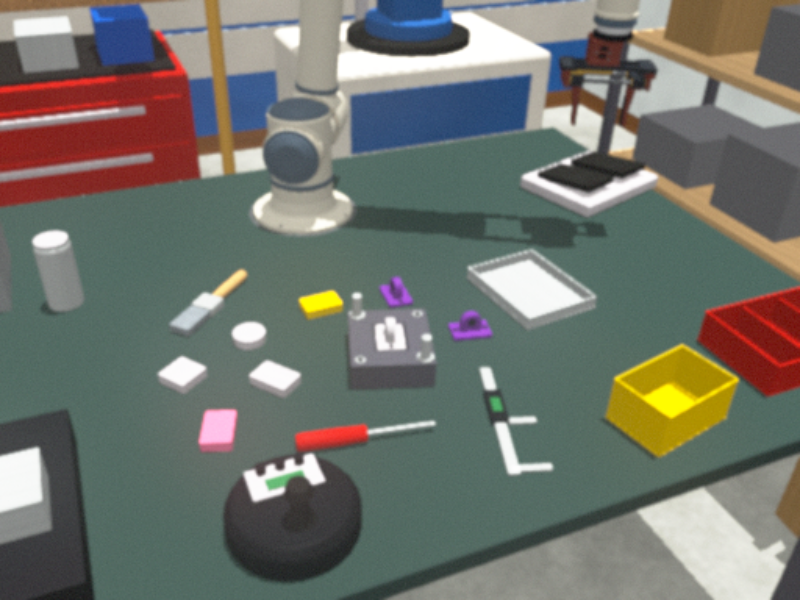

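The pictures show the die at top-view (428,248) with a silver bracket in it. The tray is at (210,310). The purple brackets at (322,262) and (370,362) are decoys.
Slug candidates are the white rectangle (554,257), white square (643,299), white disc (562,341), pink block (624,204) and yellow block (466,372). The plain 66x44 white one at (554,257) fits. I'll confirm it by measuring and with a crop.

```bash
cat > m.py <<'E'
from h import *
a=dict(np.load('top.npz')); w=cloud(a); f=a['frame'].astype(int)
print('bench z',np.nanmedian(w[150:160,230:240,2]), np.nanmedian(w[250:260,300:310,2]))
def rect(name,u,v,r,zl,zh,sel=None,mode=None):
    m=np.zeros(w.shape[:2],bool); m[v-r:v+r,u-r:u+r]=1
    m&=(w[...,2]>zl)&(w[...,2]<zh)
    if sel is not None: m&=sel
    n,l,s,c=cv2.connectedComponentsWithStats(m.astype(np.uint8)); k=1+np.argmax(s[1:,4]); m=l==k
    p=w[m]; (cx,cy),(sx,sy),an=cv2.minAreaRect((p[:,:2]*1000).astype(np.float32))
    print(name,m.sum(),'c',round(cx,1),round(cy,1),'size',round(sx,1),round(sy,1),'ang',round(an,1),'mean',np.nanmean(p,0).round(4)*1000)
    return p
s=512/800
br=(f.min(-1)>140)
g=lambda u,v:(int(u*s),int(v*s))
for n,u,v in(('rect',554,257),('sq',643,299),('disc',562,341)): rect(n,*g(u,v),26,0.01,0.03,br)
rect('die',*g(428,248),55,.036,.056)
rect('lug',*g(428,248),25,.058,.09)
rect('tray',*g(210,310),62,.014,.04); rect('trayfloor',*g(210,310),62,-.01,.012,br)
rect('pilA',*g(407,195),12,.07,.1);rect('pilB',*g(447,298),12,.07,.1)
E
python3 m.py
python3 -c "
import numpy as np,cv2
f=np.load('top.npz')['frame']
cv2.imwrite('pics/crop.png',cv2.resize(f[110:260,230:430],(800,600),interpolation=cv2.INTER_CUBIC))"
```

```text
bench z -0.0005389284774954817 -0.00041419857018093476
rect 552 c 549.2 -216.5 size 66.0 45.3 ang 37.9 mean [ 548.5 -215.7   17.2]
sq 532 c 487.4 -346.3 size 52.2 52.9 ang 35.8 mean [ 487.2 -345.4   17.6]
disc 445 c 424.4 -225.8 size 52.0 52.6 ang 19.3 mean [ 424.2 -225.4   17.5]
die 3598 c 554.9 -27.4 size 130.0 150.6 ang 71.8 mean [553.6 -27.4  44.3]
lug 102 c 554.2 -27.5 size 13.8 34.1 ang 71.3 mean [552.6 -26.8  72.2]
tray 763 c 465.8 288.9 size 190.5 151.3 ang 6.0 mean [469.2 293.1  22.3]
trayfloor 4708 c 465.6 291.7 size 182.5 139.4 ang 6.1 mean [465.2 292.    3.3]
pilA 52 c 627.2 1.1 size 15.8 13.1 ang 0.7 mean [626.1   1.3  82.2]
pilB 47 c 482.0 -55.7 size 13.0 15.1 ang 89.9 mean [481.6 -55.8  83.3]
```

View pics/crop.png

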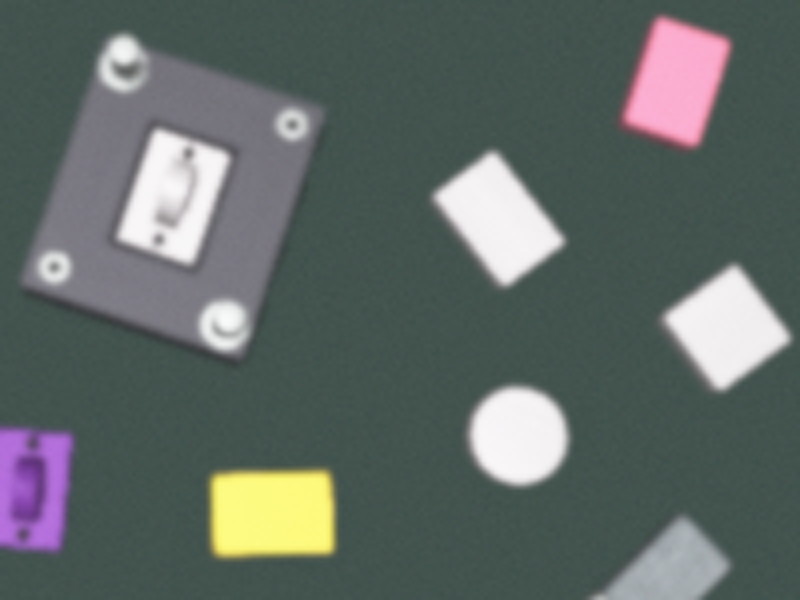

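The crop confirms it: the white block at crop (498,218) measures 66x45 mm and is plain. The block at (727,328) is 52 mm square and the one at (519,436) is a disc. Pink and yellow are the look-alikes. Next I'll hover over the die.

```bash
python3 - <<'E'
from h import *
r=np.radians
for n,p,y in(('die',[.5545,-.0275,.22],71.8),('slug',[.549,-.216,.12],-52.1),('tray',[.4657,.290,.15],96)):
    for k in(0,180):
        q=inverse_kinematics(p,down(r(y+k))); print(n,y+k,None if q is None else np.round(q,2))
s=state()
qs=[(abs(q[5]),y) for y in(71.8,251.8) if (q:=inverse_kinematics([.5545,-.0275,.22],down(r(y)))) is not None]
y=min(qs)[1]; move_to([.5545,-.0275,.22],down(r(y)))
print(y,state()['time'],state()['ee_pos'])
a=snap('wrist'); w=cloud(a)
cv2.imwrite('pics/w1.png',cv2.resize(a['frame'],(800,600)))
for n,lo,hi in(('lug',.052,.08),('dietop',.042,.049)):
    m=(w[...,2]>lo)&(w[...,2]<hi)
    d=w[...,:2]-[.5545,-.0275]; m&=np.hypot(d[...,0],d[...,1])<(.03 if n=='lug' else .11)
    p=w[m]; print(n,m.sum(),cv2.minAreaRect((p[:,:2]*1000).astype(np.float32)),p.mean(0))
t=snap('top')
E
```

```text
die 71.8 [-0.11 -0.03  1.37 -0.    1.8  -1.36]
die 251.8 [-0.11 -0.03  1.37 -0.    1.8   1.78]
slug -52.1 [-0.43  0.07  1.45 -0.    1.62  0.48]
slug 127.9 None
tray 96 [ 0.49 -0.05  1.51 -0.    1.68 -1.18]
tray 276 [ 0.49 -0.05  1.51 -0.    1.68  1.96]
71.8 2.3583 [ 0.55458765 -0.02668505  0.22004836]
lug 488 ((556.0004272460938, -26.046676635742188), (13.280613899230957, 33.783897399902344), 71.87662506103516) [ 0.55384634 -0.02529616  0.07280401]
dietop 14986 ((557.65185546875, -26.38471221923828), (130.3426055908203, 149.3753204345703), 71.86167907714844) [ 0.55338418 -0.02465707  0.04524285]
```

View pics/w1.png

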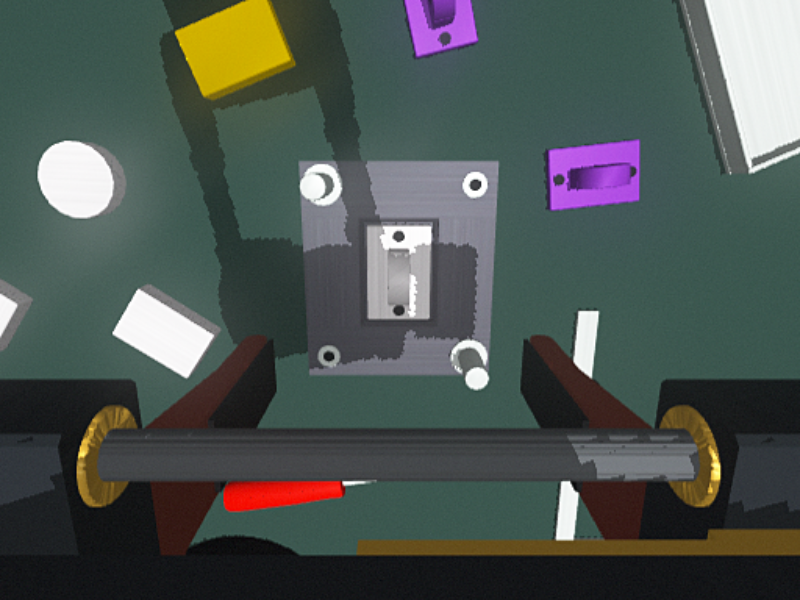

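The wrist view shows the bracket upright in the cavity at (398,275), with the long side along the image vertical and the yaw agreeing at 71.8°. The fingers close along image horizontal, across the lug. Now I'll grasp.

```bash
python3 - <<'E'
from h import *
q=down(np.radians(71.8)); X,Y=.5551,-.0267
move_l([X,Y,.10],.15,q); move_l([X,Y,.0565],.05,q)
s=state(); print(s['ee_pos'],s['ft_force'])
close(); hold(.2); s=state(); print(s['time'],s['ee_pos'],s['ft_force'],s['moment'],s['finger_gap'],s['finger_force'])
E
```

```text
[ 0.55535508 -0.02673004  0.05692267] [-0.2366018   0.3731981  -0.01567798]
5.75 [ 0.55509313 -0.02668368  0.05646067] [ 0.3476675   0.71852449 -0.00506027] [ 0.05165643 -0.03486527 -0.01714623] 0.01408220612084702 29.99999463558197
```

```bash
python3 - <<'E'
from h import *
q=down(np.radians(71.8)); X,Y=.5551,-.0267
move_l([X,Y,.075],.03); s=state(); print(s['ft_force'],s['finger_gap']); move_l([X,Y,.165],.12)
s=state(); print(s['time'],s['ft_force'],s['finger_gap'])
# cavity view
a=snap('top'); cv2.imwrite('pics/none.png',a['frame'])
qt=down(np.radians(96)); T=[.4657,.290]
move_to(T+[.165],qt); move_l(T+[.05],.12); move_l(T+[.029],.05)
hold(.1); b=state()['ft_force'][2]; print('base',b)
z=.029
while z>.0195:
    z-=.0008; move_l(T+[z],.02); s=state(); 
    if s['ft_force'][2]-b>3: break
print('contact',z,s['ee_pos'],s['ft_force'],s['time'],s['finger_gap'])
E
```

```text
[ 0.62894063 -0.01500536 -1.19627028] 0.013955581743931831
7.4167 [-0.60820142 -0.47557649 -1.5491771 ] 0.013503372916032097
base -0.19660220147250196
contact 0.022600000000000012 [0.46585256 0.29004834 0.02348631] [-2.65847304 -1.10871494  6.40424687] 12.4917 0.013628514357912404
```

```bash
python3 - <<'E'
from h import *
T=[.4657,.290]
move_l(T+[.0235],.02); gripper_open(); hold(.2); print(state()['finger_gap'],state()['ft_force'])
move_l(T+[.08],.1); move_l(T+[.18],.2)
C=[.5551,-.0267]; move_to(C+[.22],down(np.radians(71.8))); hold(.3)
w1=snap('wrist'); t=snap('top'); s=state(); print(s['time'],s['ee_pos'])
im=np.hstack([cv2.resize(w1['frame'],(400,300)),cv2.resize(t['frame'],(400,300))])
K,V=w1['camera_matrix'],w1['view']
W=cloud(w1); f=w1['frame']
cv2.imwrite('pics/c.png',np.vstack([im,np.hstack([cv2.resize(f[90:260,170:340],(400,300)),cv2.resize(t['frame'][130:250,60:220],(400,300))])]))
for n,d in(('wrist',w1),('top',t)):
    P=cloud(d); r=np.hypot(P[...,0]-C[0],P[...,1]-C[1])
    for lab,lo,hi,R in(('floor',.03,.0395,.05),('cav',.03,.0425,.05),('die',.042,.05,.11)):
        m=(P[...,2]>lo)&(P[...,2]<hi)&(r<R); p=P[m]
        print(n,lab,m.sum(),cv2.minAreaRect((p[:,:2]*1000).astype(np.float32)),p[:,2].mean())
E
```

```text
0.08746925392116794 [ 0.34298957  0.24704417 -0.82921571]
17.175 [ 0.55510545 -0.02618723  0.22002618]
wrist floor 2723 ((558.0668334960938, -26.450706481933594), (48.139610290527344, 69.50843048095703), 71.8405990600586) 0.037234510458947524
wrist cav 2988 ((557.7391967773438, -26.73430633544922), (51.711158752441406, 74.00762176513672), 71.97159576416016) 0.03761187703800787
wrist die 13099 ((557.7706909179688, -26.358436584472656), (130.2667694091797, 150.93765258789062), 71.80136108398438) 0.04526290462717626
top floor 566 ((550.0521240234375, -29.998538970947266), (56.1745719909668, 63.92477798461914), 71.19425964355469) 0.036391668802354435
top cav 686 ((548.748291015625, -23.981399536132812), (87.3201904296875, 85.53336334228516), 17.406925201416016) 0.03725386314405641
top die 1855 ((548.8555908203125, -25.41620635986328), (129.86785888671875, 137.76744079589844), 71.82950592041016) 0.04465125900366023
```

View pics/c.png

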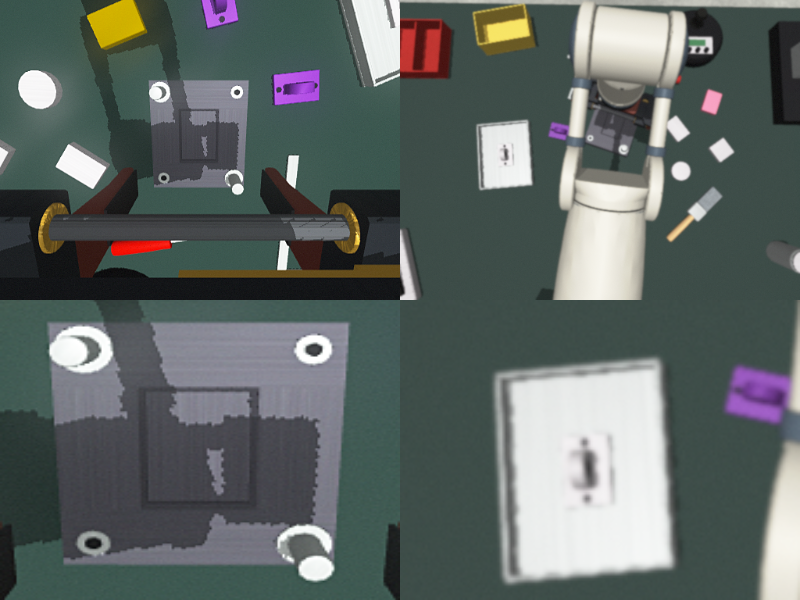

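The wrist view shows the cavity empty, with its centre at bottom-left crop pixel (198,447), and the bracket standing upright in the tray at crop (588,470). The wrist and top cameras differ by about 3 mm, so I'll look again with the tool turned 180°, which cancels the wrist camera's bias.

```bash
python3 - <<'E'
from h import *
C=[.5551,-.0267]; move_to(C+[.22],down(np.radians(251.8))); hold(.4)
d=snap('wrist'); s=state(); print(s['time'],s['ee_pos'])
P=cloud(d); r=np.hypot(P[...,0]-C[0],P[...,1]-C[1])
for lab,lo,hi,R in(('floor',.03,.0395,.05),('cav',.03,.0425,.05),('die',.042,.05,.11)):
    m=(P[...,2]>lo)&(P[...,2]<hi)&(r<R); p=P[m]
    print(lab,m.sum(),cv2.minAreaRect((p[:,:2]*1000).astype(np.float32)),p[:,2].mean())
S=[.549,-.216]; q=down(np.radians(-52.1)); move_to(S+[.2],q); hold(.4)
d=snap('wrist'); P=cloud(d); r=np.hypot(P[...,0]-S[0],P[...,1]-S[1])
m=(P[...,2]>.01)&(P[...,2]<.025)&(r<.05); p=P[m]
print(m.sum(),cv2.minAreaRect((p[:,:2]*1000).astype(np.float32)),p[:,2].mean(),state()['time'],state()['ee_pos'])
cv2.imwrite('pics/w3.png',d['frame'])
E
```

```text
20.275 [ 0.5551047  -0.02673015  0.21999814]
floor 2784 ((557.5113525390625, -26.212928771972656), (48.309226989746094, 70.34546661376953), 71.7799301147461) 0.03718558837434749
cav 3028 ((557.2938842773438, -25.998321533203125), (51.487831115722656, 73.86528015136719), 72.396728515625) 0.03752840612998632
die 13208 ((557.4561767578125, -26.19573974609375), (130.4503173828125, 149.85740661621094), 71.73661041259766) 0.045248015495164634
2360 ((552.5098876953125, -215.4379119873047), (66.32032775878906, 43.32171630859375), 37.12593078613281) 0.01818121248822947 21.9083 [ 0.54906822 -0.21578607  0.20005135]
```

```bash
python3 - <<'E'
from h import *
S=[.5525,-.2154]; q=down(np.radians(37.2-90))
move_to(S+[.10],q); move_l(S+[.05],.1); move_l(S+[.0181],.05); hold(.2); s=state(); print(s['ee_pos'],s['ft_force'])
close(); hold(.2); s=state(); print(s['ee_pos'],s['ft_force'],s['finger_gap'],s['finger_force'])
move_l(S+[.03],.03); move_l(S+[.15],.15); s=state(); print(s['time'],s['ee_pos'],s['ft_force'],s['finger_gap'])
for y in(71.8,251.8):
    j=inverse_kinematics([.5576,-.0263,.15],down(np.radians(y))); print(y,j)
d=snap('wrist'); cv2.imwrite('pics/w4.png',cv2.resize(d['frame'],(800,600)))
E
```

```text
[ 0.55275788 -0.21554225  0.01859016] [ 0.2654768  -0.35002057  0.30069348]
[ 0.55249505 -0.21543273  0.0180822 ] [ 0.51961284 -0.1344201  -0.21175958] 0.043789780950103996 29.99978631734848
26.4833 [ 0.55201241 -0.2151799   0.14853183] [-0.37253994 -0.10213337 -2.68061977] 0.04357119161348495
71.8 [-1.08077117e-01 -2.24406044e-02  1.48917522e+00 -4.44089210e-16
  1.67485804e+00 -1.36122352e+00]
251.8 [-1.08077117e-01 -2.24406044e-02  1.48917522e+00 -4.44089210e-16
  1.67485804e+00  1.78036913e+00]
```

View pics/w4.png

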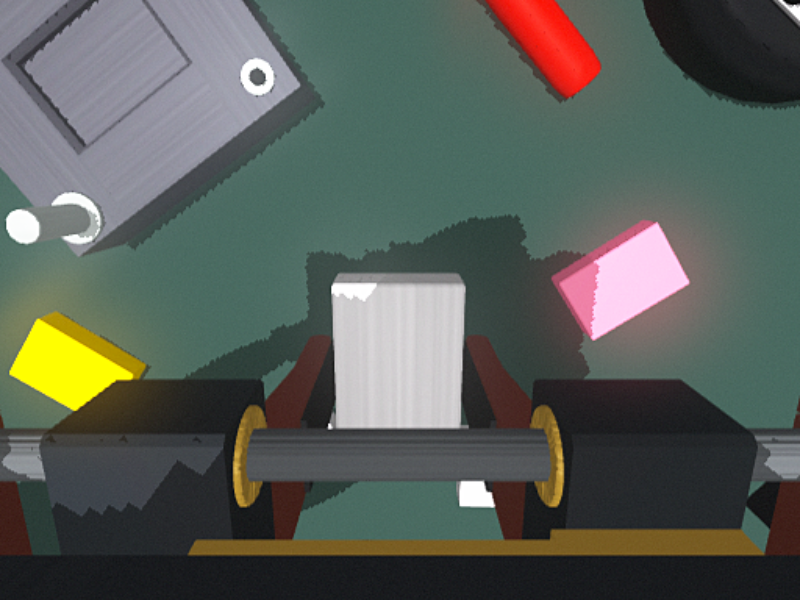

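The slug is held square and level at (398,350). Now I'll lower it into the cavity while watching the force.

```bash
python3 - <<'E'
from h import *
C=[.5576,-.0263]; q=down(np.radians(71.8))
move_to(C+[.15],q); move_l(C+[.08],.12); move_l(C+[.066],.05); hold(.3)
b=state()['ft_force']; print('base',b,state()['ee_pos'])
z=.066
while z>.0535:
    z-=.001 if z>.058 else .0005; move_l(C+[z],.02); s=state(); f=s['ft_force']-b
    print(round(z,4),s['ee_pos'].round(4),f.round(1),s['moment'].round(2))
    if f[2]>4 or np.hypot(f[0],f[1])>6: break
print(s['time'],s['finger_gap'])
E
```

```text
base [-0.53212996 -0.03932781 -2.07625292] [ 0.55773962 -0.02630243  0.06626722]
0.065 [ 0.5575 -0.0263  0.0649] [ 1.3  0.  -0.1] [ 0.04  0.04 -0.03]
0.064 [ 0.5575 -0.0263  0.0639] [ 0.9 -0.2  1.2] [-0.03 -0.04 -0.  ]
0.063 [ 0.5575 -0.0263  0.0629] [1.3 0.  0.5] [-0.    0.02 -0.04]
0.062 [ 0.5575 -0.0263  0.0619] [ 0.4 -1.3  0.4] [0.02 0.04 0.04]
0.061 [ 0.5576 -0.0263  0.0609] [0.9 0.5 1.2] [ 0.03 -0.01 -0.01]
0.06 [ 0.5575 -0.0263  0.0599] [ 0.6 -0.3  0.3] [ 0.01 -0.04 -0.05]
0.059 [ 0.5575 -0.0263  0.0589] [0.5 0.5 0.7] [-0.03 -0.   -0.05]
0.058 [ 0.5575 -0.0263  0.0579] [1.3 0.2 0.9] [ 0.03 -0.03  0.02]
0.0575 [ 0.5576 -0.0263  0.0575] [0.3 0.1 0.6] [-0.03  0.03 -0.01]
0.057 [ 0.5576 -0.0263  0.057 ] [1.3 0.6 0.1] [ 0.02  0.01 -0.04]
0.0565 [ 0.5576 -0.0263  0.0564] [ 0.5 -0.3  0.7] [ 0.03 -0.02  0.05]
0.056 [ 0.5576 -0.0263  0.0559] [0.9 0.2 0.7] [-0.03  0.02  0.  ]
0.0555 [ 0.5576 -0.0263  0.0555] [0.9 0.  0.7] [ 0.02 -0.    0.05]
0.055 [ 0.5577 -0.0263  0.0551] [1.3 0.4 1.1] [ 0.05 -0.06 -0.02]
0.0545 [ 0.5577 -0.0263  0.0551] [-0.2 -0.5  5.9] [ 0.07  0.28 -0.04]
33.375 0.04364242760677217
```

Contact came at TCP z = 0.0551, which is the expected floor height (0.0552), with no side force. I'll release and check.

```bash
python3 - <<'E'
from h import *
C=[.5576,-.0263]
gripper_open(); hold(.2); move_l(C+[.08],.06); move_l(C+[.22],.2); hold(.3)
d=snap('wrist'); P=cloud(d); r=np.hypot(P[...,0]-C[0],P[...,1]-C[1])
m=(P[...,2]>.05)&(P[...,2]<.065)&(r<.045); p=P[m]
print(m.sum(),cv2.minAreaRect((p[:,:2]*1000).astype(np.float32)),p[:,2].mean(),np.percentile(p[:,2],[5,95]))
A=np.c_[p[:,:2]-C,np.ones(len(p))]; print('plane',np.linalg.lstsq(A,p[:,2],rcond=None)[0])
move_to([.40,.12,.3],down(np.radians(71.8))); t=snap('top')
print(state()['time'])
cv2.imwrite('pics/end.png',np.hstack([cv2.resize(d['frame'][90:260,170:340],(400,400)),cv2.resize(t['frame'][100:300,60:460],(400,200)).repeat(2,0)]))
cv2.imwrite('pics/end2.png',cv2.resize(t['frame'],(800,600)))
E
sed -i "s/'trayfloor'.*/'trayfloor',*g(210,310),62,-.01,.012,br)/" m.py; python3 m.py 2>&1 | head -4
```

```text
2635 ((559.057373046875, -25.707717895507812), (43.891483306884766, 66.5876693725586), 71.5765151977539) 0.05513250098775697 [0.05384243 0.05640772]
plane [ 0.00034303 -0.00329228  0.05513579]
37.15
bench z -0.0004935325492128051 -0.0003587091858974212
Traceback (most recent call last):
  File "m.py", line 15, in <module>
    for n,u,v in(('rect',554,257),('sq',643,299),('disc',562,341)): rect(n,*g(u,v),26,0.01,0.03,br)
```

View pics/end.png

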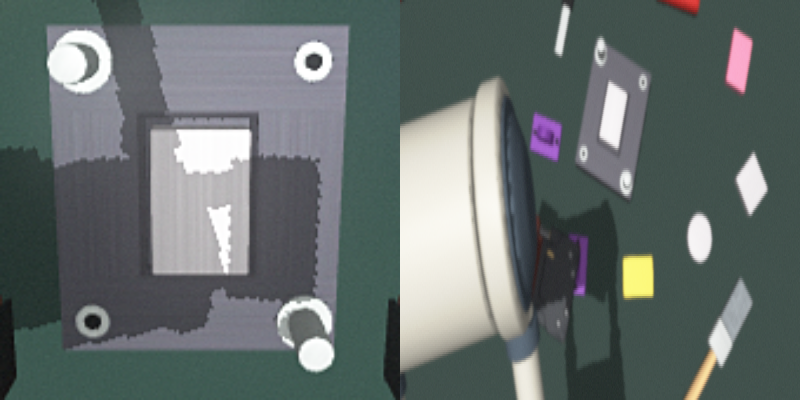

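View pics/end2.png

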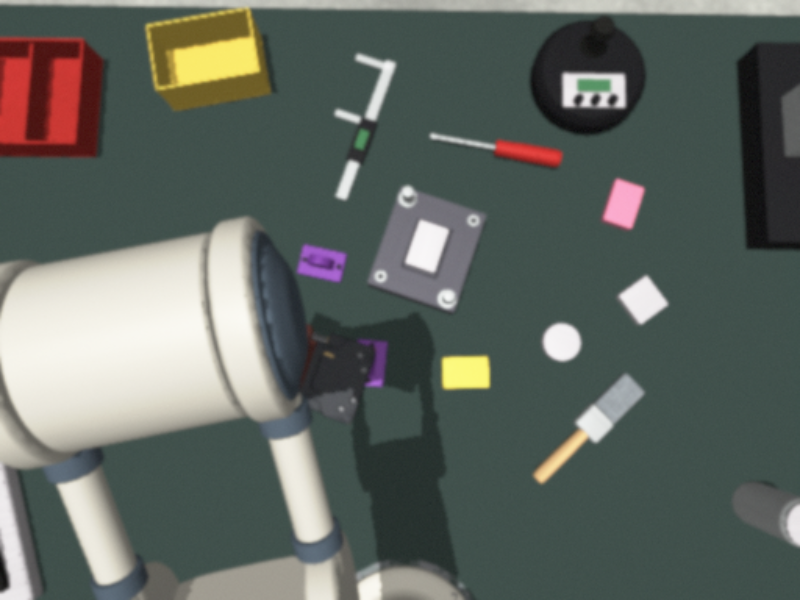

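The slug is seated flat in the cavity at (427,247), its top at 55.1 mm as it should be. The square slug (643,299) and the disc (562,341) haven't moved. The bracket was seen standing in the tray earlier.

```bash
python3 -c "
from bench import *
print(job_done())"
```

```text
the job is handed in; nothing more can be done
None
```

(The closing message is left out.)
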